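# Pull in a barrow wheel's high spot: a quarter turn, then a half turn

### The job

The barrow wheel in the truing stand has a high spot just past its valve hole: with the larger of the two square box keys from the wooden block, tighten the two nipples that follow the valve hole up over the top of the rim, first the one next to the hole by a quarter turn, then the next one by a half turn (clockwise, looking down on the head). Feel the key fully onto each square and press only lightly; touch the wheel with nothing but the key, do not shift the wheel and do not turn its other nipples. Then stand the key back in a hole of the block, socket down, let go, and leave the other things where they are.

Things in the scene. Friction and masses are not known exactly. Their poses are not given: they have to be found in the camera images.
- wheel: tyreless steel barrow wheel, upright in the grey truing stand, its rim clamped so that it does not turn. Origin: hub centre, on the axle, 125 mm above the bench; x axis along the axle, rim in the y-z plane. Rim 64 mm wide; its bed's outer face at radius 96 mm, side flanges to radius 108 mm, 52 mm apart inside. 16 spokes, 22.5 degrees (37 mm) apart. The stand's fork ends 142 mm above the bench
- hub (a point): centre of the hub. Each nipple's axis is the line from here through its top point. Every nipple: brass square head, 12 mm across flats, 14 mm high (radius 96 to 110 mm), the last 2 mm a round crown tapering from 11 to 8 mm; an 8 mm round spoke end stands 3 mm above it
- valve_hole (a point): the valve hole (dark grommet, 17 mm across) in the rim bed, 16 to 38 degrees from the top of the wheel, on the wheel's -y side of it, midway between two nipples
- nip_1_top (a point): centre of the top of the square head of nipple 1, the one next to the valve hole on the side towards the top of the wheel; its axis leans 5 to 26 degrees from upright
- nip_2_top (a point): centre of the top of the square head of nipple 2, the next one over the top, 22.5 degrees on towards the wheel's +y; leans up to 18 degrees from upright
- nip_3_top (a point): centre of the top of the square head of nipple 3, the one after nipple 2: to be left alone
- nip_1 (a joint): nipple 1 (next to the valve hole): a quarter turn wanted. How far it has been tightened since the start, rad (starts at 0; clockwise seen from outside the rim is positive; 1.571 = a quarter turn). It stays where it is left; about 0.1 N m turns it. It does not tell how the square's flats lie: they lie at any angle, different at each nipple, to be felt or seen
- nip_2 (a joint): nipple 2: a half turn wanted. How far it has been tightened since the start, rad (starts at 0; clockwise seen from outside the rim is positive; 1.571 = a quarter turn). It stays where it is left; about 0.1 N m turns it. It does not tell how the square's flats lie: they lie at any angle, different at each nipple, to be felt or seen
- nip_3 (a joint): nipple 3, after nipple 2: to be left alone. Same meaning of the value
- nip_below (a joint): nipple on the other, lower side of the valve hole: to be left alone. Same meaning of the value
- key: the larger square box key, 96 mm tall, about 220 g, standing socket down in a hole of the block. Origin: centre of the socket's mouth, z axis up to the handle. Steel socket 24 mm square, 20 mm high, with a square bore 13.8 mm wide, 14 mm deep. Round 14 mm shaft; black square handle 26 x 26 mm from 42 to 96 mm above the mouth. Flats of bore and handle are parallel to the body's x and y axes
- key_grip (a point): middle of the key's handle, 69 mm above the mouth. On a nipple the key has about 9 degrees of play either way. Fully on, the bore's floor meets the spoke end and the mouth is 11 mm below the head's top; not lined up with the square, it stops with the mouth 2 to 7 mm below the head's top; a small turn back or forth lets it drop
- block: wooden tool block fixed on the bench, 64 x 190 x 36 mm. Origin: centre of its underside; long side along its y axis. Two round holes 38 mm wide and 28 mm deep (floor 8 mm above the bench)
- block_hole0 (a point): centre of the mouth of one hole, 36 mm above the bench
- block_hole1 (a point): centre of the mouth of the other hole, 36 mm above the bench
- small_key: the smaller box key, 76 mm tall, handle 19 mm square, in the other hole: does not fit, leave it alone. Origin: centre of its socket's mouth
- elbow: brass pipe elbow, about 60 x 60 x 35 mm, bystander; origin under its corner
- stock_box: small open cardboard box of spare nipples, 120 x 90 x 45 mm, bystander; origin under its centre
- tape_roll: white roll of sealing tape, 72 mm across, 19 mm high, bystander; origin under its centre
Not all that is in view belongs to the job. Several things have the shape of the block; the one meant has the colours described above.

How it is judged:
By the outcome, as a careful person would: the job done as asked, in the order asked, and still so for the second after the job is handed in, with the robot touching nothing.
It also fails if it takes over 72 s, if anything falls off the work surface, if the arm or the gripper's body presses on something with over 40 N, if the wrist force passes 120 N, or if a joint passes its speed limit or range.

### The arm

A 7-joint arm with a two-finger parallel gripper is mounted at the origin on the work surface. World frame = base frame: x ahead of the robot, y to its left, z up, the work surface at z = 0. Lengths are in m, angles in rad, forces in N, time in s.
With the tool pointing down it reaches from about 0.425 to 0.875 m from the base axis. Payload 4.7 kg.
Tool frame: the origin (TCP) lies midway between the tips of the shut fingers; the grasp point (between the pads) lies 19 mm behind it; z points along the fingers, y is the line along which they close (so a half turn about z gives the same grasp; the last joint's range is limited). The gripper opens to 87 mm and grips with 3 to 60 N. Pads are 19 mm wide; open, the fingers measure 117 mm over their backs; the gripper's body (75 mm by 190 mm) begins 51 mm behind the grasp point.
Start: joints at [-1.194, 0.321, -0.07, 1.45, 0.023, 1.371, -0.057], TCP at [0.231, 0.608, 0.189] pointing down, gripper open.
Joint ranges: [-2.86, 2.86], [-0.3, 2.09], [-1.38, 1.24], [0.06, 2.45], [-1.56, 4.7], [0.09, 2.05], [-2.69, 2.69]. Speed limits (rad/s): [2.57, 2.57, 3.14, 3.14, 3.14, 3.14, 3.14].

### API

Orientations are given as a rotation vector (axis times angle).
In Python, from bench import ctrl gives the robot as it stands. The module is installed in compiled form; this text tells all that it offers.
- The arm moves only by the shell command python3 -m handwheel 'ROWS' [FORCE]. ROWS is JSON, a list of rows, each a list of 7 numbers: the finger opening in m, from 0 to 0.087, then the shift along the tool's x, y, z in m, then the turn, a rotation vector about the tool's x, y, z in degrees. A call has 1 to 12 rows; each row shifts and turns the commanded pose from where the row before left it, along the tool's axes as they then stand; what a row does not reach is not made up. A row lasts 1/8 s, in which the tool goes at most 62.5 mm and 10.7 degrees, less where a joint would pass 70% of its speed; a pose out of reach is approached as far as the arm can. A call is refused whole if a number of a shift passes 0.0625 or a number of a turn 10.7, either way. A call with a gripper value outside its range is refused whole. The fingers move at their own pace and stop on an object; FORCE is the grip in N (left out, the last holds). Time passes only in rows, so rows that do not move let the fingers close. It gives the time, the measured TCP pose, the force, the opening and the grip force at its end, in the units of the state.
- ctrl.get_state(): the state, without advancing time (a new reading comes with each control period).
- ctrl.get_image(name): name is "side" or "top"; returns (picture, depth): 400x640x3 uint8, blue, green, red; 400x640 float32, m along the optical axis (not along the pixel's ray), 0 where there is no reading.
- ctrl.camera_info(name): a dict with "intrinsics" (3x3 intrinsics, pixels), "R" (3x3) and "t" (3): a world point X has camera coordinates R X + t. Camera axes: x right, y down, z forward; pixel columns grow to the right and rows downward; lengths in m; the calibration is good to about 2 mm. A picture is of the moment at which its call begins. camera_info takes no time and is no camera call.
- ctrl.close_job(): hands the job in; it is judged then, once.
The state is a dict: "time": time; "joint_positions": joint angles; "qd": joint speeds; "joint_torque": joint torques, N m; "position": TCP position; "tool_rot": TCP orientation; "ft_force": force on the tool from outside, world axes, zero at the start; "torque": the same for the moment, N m; "grip_width": opening from 0.0 (shut) to 1.0 (fully open); "grip_force": force on a finger pad.
Only numpy, scipy, OpenCV 4.12 (cv2) and the standard library are available. Lean on these libraries where they do the work, as an engineer would, in place of code of your own. Each camera call takes 0.05 s, during which the arm holds its last target. There are 200 camera calls.

## Working session

There is one attempt and no reset: what is moved stays moved. The work goes in short steps, Python scripts to look and compute and a shell command to move; the robot and the scene stay as the last step left them, time stands still between calls to the robot, and variables do not carry over. Pictures are saved under pics/ and viewed, at most 10 in all, crops included, and the job is handed in when it is done.

```bash
mkdir -p pics; python3 - <<'E'
from bench import ctrl
import cv2,numpy as np
for n in("side","top"):
    im,d=ctrl.get_image(n); cv2.imwrite(f"pics/{n}0.png",im); np.save(f"pics/{n}0.npy",d)
    c=ctrl.camera_info(n); print(n,np.array(c["intrinsics"]).round(1).tolist(),np.round(c["R"],3).tolist(),np.round(c["t"],3).tolist())
s=ctrl.get_state();print(s)
E
```

```text
side [[372.9, 0.0, 320.2], [0.0, 372.9, 196.8], [0.0, 0.0, 1.0]] [[0.927, -0.375, 0.006], [-0.229, -0.58, -0.782], [0.297, 0.724, -0.623]] [-0.459, 0.248, 0.796]
top [[464.7, 0.0, 317.6], [0.0, 464.7, 197.1], [0.0, 0.0, 1.0]] [[0.126, -0.992, 0.002], [-0.965, -0.123, -0.231], [0.229, 0.027, -0.973]] [-0.035, 0.556, 1.431]
{'time': 0.1, 'joint_positions': array([-1.19388682,  0.32175715, -0.0701259 ,  1.45152987,  0.02260891,
        1.37078118, -0.05693252]), 'qd': array([ 0.00076475, -0.00010955, -0.00038724, -0.00366994,  0.00173171,
        0.00049802, -0.00066011]), 'joint_torque': array([ 3.01033460e-04, -4.92571735e+01, -4.05530585e-01, -3.13399494e+01,
       -6.40937034e-02,  3.95006652e-02,  8.51635400e-05]), 'position': array([0.23052261, 0.60717591, 0.18777749]), 'tool_rot': array([-5.66684504e-01, -3.08983680e+00,  2.62864330e-03]), 'ft_force': array([1.06361164, 0.96792203, 0.502345  ]), 'torque': array([-0.03697656,  0.00628029,  0.00173701]), 'grip_force': 0.0, 'grip_width': 1.0007192538195917}
```

View pics/side0.png

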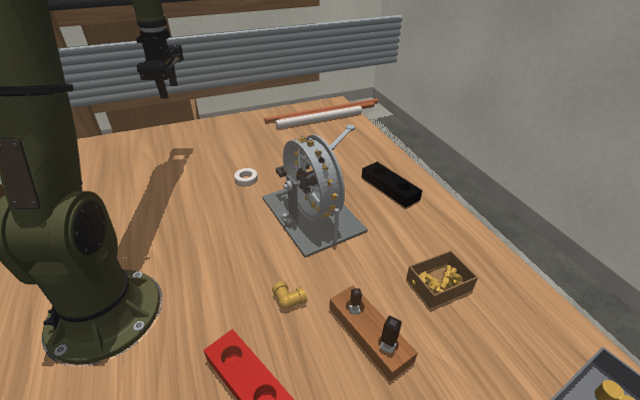

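View pics/top0.png

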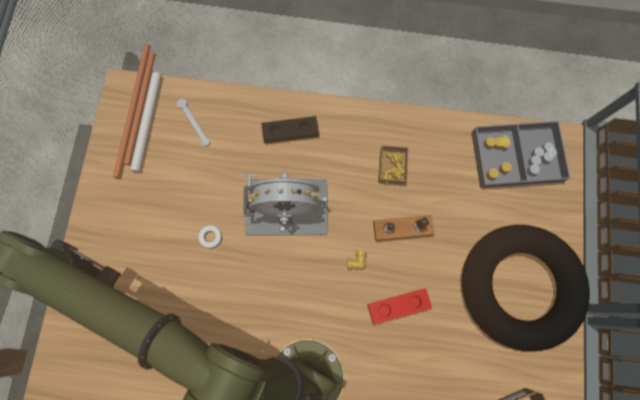

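The side view shows the wooden block at (372,330), with the small key at (355,300) and the large key at (392,333). The red block (250,370) and the black block (391,184) are decoys. The wheel is at (315,175). In the top view the block is at (403,228), the large key at about (422,224), the small key at (390,228), and the wheel at (285,192).

```bash
cat > h.py <<'E'
import numpy as np,cv2
from bench import ctrl
C={n:ctrl.camera_info(n) for n in("side","top")}
def cam(n): c=C[n];return np.array(c["intrinsics"]),np.array(c["R"]),np.array(c["t"])
def ray(n,u,v):
    K,R,t=cam(n); d=R.T@np.linalg.inv(K)@[u,v,1.]; return -R.T@t,d
def bp(n,u,v,z): o,d=ray(n,u,v); return o+d*z
def plane(n,u,v,h): o,d=ray(n,u,v); return o+d*(h-o[2])/d[2]
def proj(n,X):
    K,R,t=cam(n); p=(np.atleast_2d(X)@R.T+t)@K.T; return p[:,:2]/p[:,2:]
def tri(a,b):
    (o1,d1),(o2,d2)=ray("side",*a),ray("top",*b)
    s=np.linalg.lstsq(np.c_[d1,-d2],o2-o1,rcond=None)[0]
    p,q=o1+d1*s[0],o2+d2*s[1]; return (p+q)/2,np.linalg.norm(p-q)
def crop(im,u0,v0,w,h,k):
    c=cv2.resize(im[v0:v0+h,u0:u0+w],None,fx=k,fy=k,interpolation=cv2.INTER_CUBIC)
    for i in range(0,w,10): cv2.putText(c,str(u0+i),(i*k,8),0,.3,(0,255,255),1);cv2.line(c,(i*k,9),(i*k,14),(0,255,255),1)
    for i in range(10,h,10): cv2.putText(c,str(v0+i),(0,i*k+3),0,.3,(0,255,255),1)
    return c
E
python3 - <<'E'
from h import *
a=cv2.imread("pics/side0.png");b=cv2.imread("pics/top0.png")
c=np.hstack([crop(a,275,125,80,100,5),crop(a,325,280,80,100,5)])
cv2.imwrite("pics/c1.png",c)
c=np.vstack([crop(b,238,168,100,37,8),crop(b,368,208,100,37,8)])
cv2.imwrite("pics/c2.png",c)
E
```

```text
(no output)
```

View pics/c1.png

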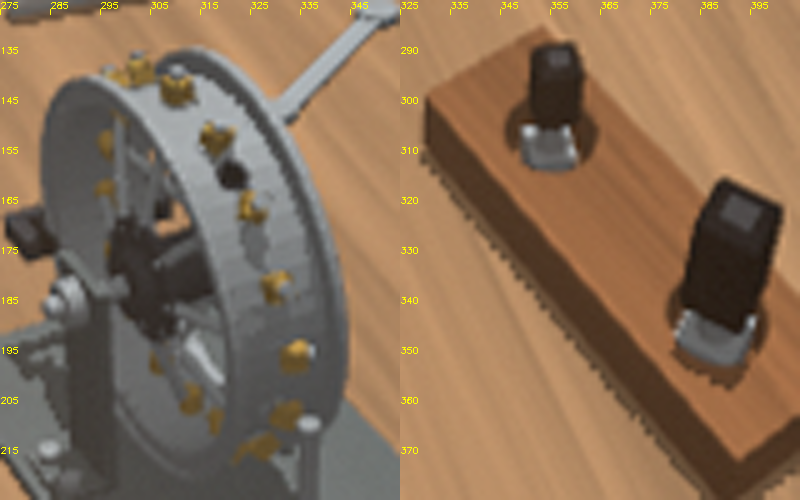

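View pics/c2.png

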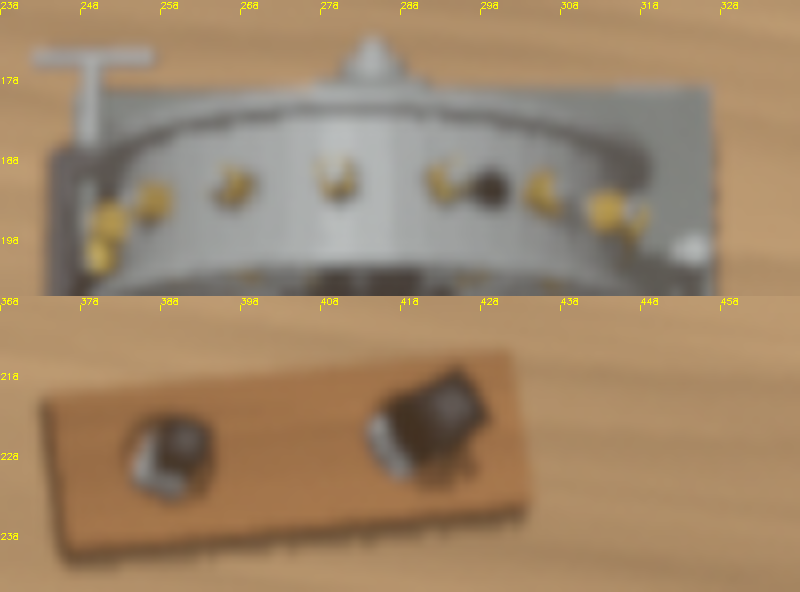

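In the side view the valve hole is at (321.2,159.5), with nipples 1, 2 and 3 at (318.4,152), (310.6,142.6) and (302.6,138.6), and the nipple below at (325.4,166.6). In the top view the hole is at (299.2,191.5) and the nipples are at (293.4,190.8), (280,190.5), (267.4,191.5) and (305.6,192). The larger key is the one at side (393,322) and top (424,219), with a bigger handle than the one at the block's other end.

```bash
python3 - <<'E'
from h import *
from scipy.optimize import least_squares
ds=np.load("pics/side0.npy");dt=np.load("pics/top0.npy")
print("cams",ray("side",0,0)[0].round(3),ray("top",0,0)[0].round(3))
S={'v':(321.2,159.5),1:(318.4,152),2:(310.6,142.6),3:(302.6,138.6),0:(325.4,166.6)}
T={'v':(299.2,191.5),1:(293.4,190.8),2:(280,190.5),3:(267.4,191.5),0:(305.6,192)}
for k in S:
    p,e=tri(S[k],T[k]);print(k,p.round(4),round(e,4), bp("top",*T[k],dt[int(T[k][1]),int(T[k][0])]).round(3), bp("side",*S[k],ds[int(S[k][1]),int(S[k][0])]).round(3))
# model: angle from top toward +y ; a1 = lean of nip1
def pts(q):
    x,y,yaw,th,z=q
    o={}
    for k in S:
        a=th+ (np.deg2rad(22.5)*(k-1) if k!='v' else -np.deg2rad(11.25)); r=.096 if k=='v' else .107
        ax=np.array([np.cos(yaw),np.sin(yaw),0]);ay=np.array([-np.sin(yaw),np.cos(yaw),0])
        o[k]=np.array([x,y,z])+r*(np.sin(a)*ay+np.cos(a)*np.array([0,0,1]))
    return o
def res(q):
    o=pts(q);return np.concatenate([np.r_[proj("side",o[k])[0]-S[k],proj("top",o[k])[0]-T[k]] for k in S]+[[ (q[4]-.125)/.002]])
best=None
p1=tri(S[2],T[2])[0]
for y0 in np.arange(-3,3.1,.5):
  for th in(-.2,):
    r=least_squares(res,[p1[0],p1[1],y0,th,.125])
    if best is None or r.cost<best.cost:best=r
print(best.x.round(4),np.rad2deg(best.x[2:4]),best.cost);print(best.fun.reshape(-1)[:-1].reshape(-1,4).round(1))
for n,a,b in(("keytop",(393,322.4),(424.3,219.5)),("small top",(357,291.8),(390.8,224))):print(n,[v if np.isscalar(v) else v.round(4) for v in tri(a,b)])
# block corners top view at h=.036
for u,v in((373.3,222),(432,215),(434,233.5),(376,240.5)):print(plane("top",u,v-0,.036).round(4))
E
```

```text
cams [ 0.246 -0.604  0.692] [ 0.214 -0.005  1.52 ]
v [0.5312 0.0864 0.2106] 0.0013 [0.531 0.086 0.213] [0.531 0.087 0.21 ]
1 [0.5293 0.1022 0.2224] 0.0007 [0.527 0.102 0.229] [0.527 0.096 0.226]
2 [0.5238 0.1399 0.2287] 0.0007 [0.522 0.139 0.236] [0.522 0.135 0.232]
3 [0.517  0.1763 0.2221] 0.0011 [0.516 0.175 0.228] [0.516 0.175 0.223]
0 [0.5345 0.0683 0.2008] 0.0012 [0.532 0.067 0.213] [0.531 0.062 0.206]
[ 0.5244  0.1334 -6.1498 -0.3214  0.1239] [-352.35564757  -18.41382181] 4.360126114220597
[[ 0.1  1.1 -0.   0.7]
 [ 0.1 -0.6  0.8 -0.1]
 [-0.5 -0.8 -0.4 -0.2]
 [-0.  -0.1 -1.5 -0.1]
 [ 0.7 -0.4  1.3  0.3]]
keytop [array([ 0.5152, -0.3019,  0.1038]), np.float64(0.005979422223069948)]
small top [array([ 0.4931, -0.2036,  0.0817]), np.float64(0.004311283504430801)]
[ 0.5036 -0.1537  0.036 ]
[ 0.5507 -0.341   0.036 ]
[ 0.4908 -0.3516  0.036 ]
[ 0.4446 -0.1682  0.036 ]
```

```bash
cat >> h.py <<'E'
def cloud(n,d):
    K,R,t=cam(n);v,u=np.mgrid[:400,:640];p=np.stack([(u-K[0,2])*d/K[0,0],(v-K[1,2])*d/K[1,1],d],-1)
    return (p-t)@R
E
python3 - <<'E'
from h import *
from scipy.spatial.transform import Rotation as Ro
for n in("side","top"):
    P=cloud(n,np.load(f"pics/{n}0.npy"));m=np.load(f"pics/{n}0.npy")>0
    for nm,c in(("key",(.515,-.302)),("small",(.493,-.204))):
        k=m&(np.hypot(P[...,0]-c[0],P[...,1]-c[1])<.035)&(P[...,2]>.052)
        q=P[k];print(n,nm,len(q),"zmax",np.sort(q[:,2])[-5:].round(3))
        r=cv2.minAreaRect((q[:,:2]*1000).astype(np.float32));print(r)
        for lo,hi in((.052,.07),(.07,.09),(.09,.12)):
            s=q[(q[:,2]>lo)&(q[:,2]<hi)];print(lo,len(s),s.mean(0).round(4) if len(s) else'', s.min(0).round(3) if len(s) else '',s.max(0).round(3) if len(s) else '')
s=ctrl.get_state();print(Ro.from_rotvec(s["tool_rot"]).as_matrix().round(3))
a=cv2.imread("pics/side0.png");b=cv2.imread("pics/top0.png")
cv2.imwrite("pics/c3.png",np.hstack([crop(a,375,310,40,50,10),crop(b,408,210,35,50,10)]))
E
```

```text
side key 435 zmax [0.107 0.107 0.107 0.107 0.108]
((510.50689697265625, -302.122314453125), (26.30477523803711, 26.00621795654297), 35.28926086425781)
0.052 82 [ 0.5039 -0.3093  0.0617] [ 0.495 -0.318  0.052] [ 0.526 -0.296  0.07 ]
0.07 100 [ 0.5039 -0.3095  0.0798] [ 0.494 -0.318  0.07 ] [ 0.526 -0.297  0.09 ]
0.09 253 [ 0.5088 -0.3044  0.1022] [ 0.494 -0.318  0.09 ] [ 0.527 -0.285  0.108]
side small 171 zmax [0.087 0.087 0.087 0.087 0.087]
((488.3166809082031, -205.3976593017578), (19.322795867919922, 18.949588775634766), 80.90870666503906)
0.052 55 [ 0.4855 -0.211   0.062 ] [ 0.478 -0.216  0.053] [ 0.496 -0.199  0.07 ]
0.07 116 [ 0.4871 -0.2069  0.0815] [ 0.478 -0.215  0.07 ] [ 0.498 -0.195  0.087]
0.09 0   
top key 103 zmax [0.108 0.108 0.109 0.109 0.111]
((510.238037109375, -300.8996276855469), (26.025941848754883, 27.66975212097168), 36.205020904541016)
0.052 11 [ 0.5026 -0.2949  0.0621] [ 0.494 -0.313  0.053] [ 0.511 -0.285  0.068]
0.07 14 [ 0.5031 -0.294   0.0812] [ 0.494 -0.316  0.07 ] [ 0.511 -0.284  0.089]
0.09 78 [ 0.5099 -0.3006  0.1016] [ 0.495 -0.316  0.091] [ 0.528 -0.286  0.111]
top small 48 zmax [0.087 0.087 0.087 0.087 0.092]
((488.233154296875, -203.86048889160156), (17.962879180908203, 20.958282470703125), 76.83341217041016)
0.052 6 [ 0.482  -0.1996  0.0617] [ 0.479 -0.206  0.056] [ 0.491 -0.194  0.069]
0.07 41 [ 0.4879 -0.2035  0.0815] [ 0.478 -0.214  0.071] [ 0.499 -0.194  0.087]
0.09 1 [ 0.4831 -0.1981  0.0921] [ 0.483 -0.198  0.092] [ 0.483 -0.198  0.092]
[[-0.935  0.355 -0.001]
 [ 0.355  0.935 -0.002]
 [-0.    -0.002 -1.   ]]
```

View pics/c3.png

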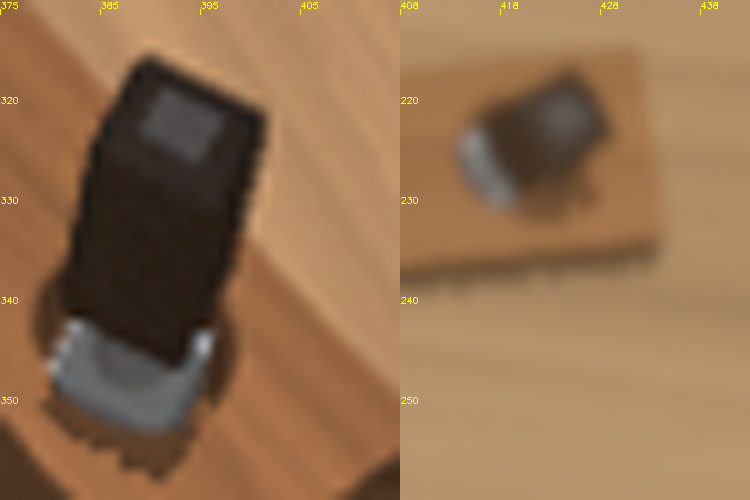

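The close crop (side key top (393,322), top view (424,219)) and the depth both give the larger key, with a 26 mm square handle, standing upright at (0.510,-0.302) with its flats at about 36°. The small key's handle measures 19 mm, so the choice is right.

```bash
cat >> h.py <<'E'
from scipy.spatial.transform import Rotation as Ro
def to(pos,R=None):
    s=ctrl.get_state();R0=Ro.from_rotvec(s["tool_rot"]).as_matrix();d=R0.T@(np.array(pos)-s["position"])
    print("shift mm",(d*1000).round(1),"" if R is None else ("turn deg",np.rad2deg(Ro.from_matrix(R0.T@R).as_rotvec()).round(1)))
def st():
    s=ctrl.get_state();R0=Ro.from_rotvec(s["tool_rot"]).as_matrix()
    print("t",s["time"],"pos",s["position"].round(4),"xyaw",np.rad2deg(np.arctan2(R0[1,0],R0[0,0])).round(1),"z",R0[:,2].round(3),"j",np.rad2deg(s["joint_positions"]).round(0),"F",s["ft_force"].round(1),"M",s["torque"].round(2),"g",round(s["grip_width"],3),round(s["grip_force"],1))
def down(yaw): 
    y=np.deg2rad(yaw);x=np.array([np.cos(y),np.sin(y),0]);z=np.array([0,0,-1.]);return np.c_[x,np.cross(z,x),z]
E
python3 -m handwheel '[[0.087,-0.0557,-0.0181,-0.02,0,0,0],[0.087,-0.0557,-0.0181,-0.02,0,0,0],[0.087,-0.0557,-0.0181,-0.02,0,0,0],[0.087,-0.0557,-0.0181,-0.02,0,0,0],[0.087,-0.0557,-0.0181,-0.02,0,0,0],[0.087,-0.0557,-0.0181,-0.02,0,0,0],[0.087,-0.0557,-0.0181,-0.02,0,0,0]]' 20
python3 -m handwheel '[[0.087,-0.0176,-0.0567,0,0,0,0],[0.087,-0.0176,-0.0567,0,0,0,0],[0.087,-0.0176,-0.0567,0,0,0,0],[0.087,-0.0176,-0.0567,0,0,0,0],[0.087,-0.0176,-0.0567,0,0,0,0],[0.087,-0.0176,-0.0567,0,0,0,0],[0.087,-0.0176,-0.0567,0,0,0,0],[0.087,-0.0176,-0.0567,0,0,0,0],[0.087,-0.0176,-0.0567,0,0,0,0],[0.087,-0.0176,-0.0567,0,0,0,0],[0.087,-0.0176,-0.0567,0,0,0,0],[0.087,0,0,0,0,0,0]]'
python3 -c "
from h import *
st();to([.5104,-.3015,.16],down(125.7))"
```

```text
time: 0.98
position: [0.5513, 0.3495, 0.3291]
tool_rot: [-0.566, -3.09, 0.0]
ft_force: [1.0, 0.5, -0.3]
grip_width: 0.999
grip_force: 0.0
time: 2.48
position: [0.5069, -0.307, 0.3281]
tool_rot: [-0.582, -3.085, 0.005]
ft_force: [-0.0, -0.0, 0.5]
grip_width: 1.002
grip_force: 0.0
t 2.475 pos [ 0.5069 -0.307   0.3281] xyaw 158.6 z [-0.002 -0.003 -1.   ] j [ -3.  11.  38.  79.  -6.  92. 103.] F [-0.  -0.   0.5] M [0.06 0.03 0.02] g 1.002 0.0
shift mm [ -1.5   7.  168.1] ('turn deg', array([-0.2, -0. , 32.9]))
```

```bash
python3 -m handwheel '[[0.06,-0.0015,0.007,0.04,0,0,0],[0.06,0,0,0.04,0,0,8.2],[0.06,0,0,0.04,0,0,8.2],[0.06,0,0,0.04,0,0,8.2],[0.06,0,0,0,0,0,8.2],[0.06,0,0,0,0,0,0]]'
python3 -c "
from h import *
st();to([.5104,-.3015,.06],down(125.7))"
```

```text
time: 3.22
position: [0.5139, -0.2935, 0.1681]
tool_rot: [-1.411, -2.805, -0.0]
ft_force: [-0.5, 0.6, 0.6]
grip_width: 0.692
grip_force: 0.0
t 3.225 pos [ 0.5139 -0.2935  0.1681] xyaw 126.6 z [-0.001  0.001 -1.   ] j [-7. 14. 40. 95. -9. 75. 71.] F [-0.5  0.6  0.6] M [-0.    0.03 -0.03] g 0.692 0.0
shift mm [ -4.4  -7.5 108.1] ('turn deg', array([-0. , -0.1,  0.9]))
```

```bash
python3 -m handwheel '[[0.06,-0.0044,-0.0075,0.02,0,0,0.9],[0.06,0,0,0.02,0,0,0],[0.06,0,0,0,0,0,0],[0.06,0,0,0,0,0,0]]'
python3 -c "
from h import *
st();to([.5104,-.3015,.06],down(125.7))"
```

```text
time: 3.72
position: [0.5105, -0.3029, 0.1287]
tool_rot: [-1.438, -2.793, -0.0]
ft_force: [0.2, 0.6, 0.0]
grip_width: 0.689
grip_force: 0.0
t 3.725 pos [ 0.5105 -0.3029  0.1287] xyaw 125.5 z [-0.  0. -1.] j [ -6.  16.  40.  97. -11.  71.  73.] F [0.2 0.6 0. ] M [-0.09 -0.01  0.01] g 0.689 0.0
shift mm [ 1.2  0.8 68.7] ('turn deg', array([-0. , -0. , -0.2]))
```

Good. Lower, grip, then lift.

```bash
python3 -m handwheel '[[0.06,0.0012,0.0008,0.03,0,0,0],[0.06,0,0,0.025,0,0,0],[0.06,0,0,0.0135,0,0,0],[0.06,0,0,0,0,0,0],[0.06,0,0,0,0,0,0]]'
python3 -c "
from h import *
st()"
python3 -m handwheel '[[0.0,0,0,0,0,0,0],[0.0,0,0,0,0,0,0],[0.0,0,0,0,0,0,0],[0.0,0,0,0,0,0,0],[0.0,0,0,0,0,0,0]]' 30
python3 -c "
from h import *
st()"
```

```text
time: 4.35
position: [0.5111, -0.302, 0.0614]
tool_rot: [1.437, 2.791, 0.0]
ft_force: [0.7, 0.3, 0.3]
grip_width: 0.691
grip_force: 0.0
t 4.35 pos [ 0.5111 -0.302   0.0614] xyaw 125.5 z [ 0.002 -0.001 -1.   ] j [ -5.  20.  39. 101. -14.  64.  75.] F [0.7 0.3 0.3] M [-0.04 -0.   -0.01] g 0.691 0.0
time: 4.97
position: [0.5105, -0.3013, 0.0603]
tool_rot: [1.438, 2.793, 0.0]
ft_force: [0.4, 0.4, 0.1]
grip_width: 0.293
grip_force: 30.0
t 4.975 pos [ 0.5105 -0.3013  0.0603] xyaw 125.5 z [ 0.  0. -1.] j [ -5.  20.  39. 101. -14.  63.  75.] F [0.4 0.4 0.1] M [-0.01 -0.05 -0.01] g 0.293 30.0
```

```bash
python3 -m handwheel '[[0.0,0,0,-0.03,0,0,0],[0.0,0,0,-0.05,0,0,0],[0.0,0,0,-0.05,0,0,0],[0.0,0,0,-0.05,0,0,0],[0.0,0,0,-0.05,0,0,0],[0.0,0,0,-0.05,0,0,0],[0,0,0,0,0,0,0],[0,0,0,0,0,0,0]]'
python3 - <<'E'
from h import *
from scipy.optimize import least_squares
st()
s0=[.5244,.1334,np.deg2rad(7.64),.125]
Q=[]
for n in("side","top"):
    d=np.load(f"pics/{n}0.npy");P=cloud(n,d)[d>0]
    Q.append(P)
def fr(P,q): 
    ax=np.array([np.cos(q[2]),np.sin(q[2]),0]);ay=np.array([-ax[1],ax[0],0]);w=P-[q[0],q[1],q[3]]
    return w@ax,w@ay,w[:,2]
for nm,L in(("side",[Q[0]]),("top",[Q[1]]),("both",Q)):
    q=np.array(s0)
    for it in range(4):
        bed=[];
        for P in L:
            u,v,w=fr(P,q);r=np.hypot(v,w)
            bed.append(P[(abs(u)<.022)&(abs(r-.096)<.004)&(w>.0)])
        B=np.vstack(bed)
        f=lambda p:(np.hypot(*fr(B,[q[0],p[0],q[2],p[1]])[1:])-.096)
        s=least_squares(f,[q[1],q[3]],loss='soft_l1',f_scale=.001);q[1],q[3]=s.x
    # flange outer faces extents
    P=np.vstack(L);u,v,w=fr(P,q);r=np.hypot(v,w);k=(r>.099)&(r<.110)&(w>.03)&(abs(u)<.045)&(abs(u)>.02)
    print(nm,q.round(4),len(B),"rms",np.sqrt(np.mean(s.fun**2)).round(4),"flange u pct",np.percentile(u[k&(u<0)],[2,50,98]).round(4),np.percentile(u[k&(u>0)],[2,50,98]).round(4))
    for sg in(-1,1):
        kk=k&(np.sign(u)==sg);print(sg,np.polyfit(v[kk],u[kk],1).round(4),kk.sum())
    # nipple heads: points r>.1005 within |u|<.015
    k=(abs(u)<.014)&(r>.1)&(r<.118)&(w>.04);a=np.rad2deg(np.arctan2(v[k],w[k]))
    for c in(-40.9,-18.4,4.1,26.6):
        m=abs(a-c)<7;print(c,m.sum(),a[m].mean().round(2) if m.any() else'',u[k][m].mean().round(4) if m.any() else'', (a[m].min().round(1),a[m].max().round(1)) if m.any() else '')
E
```

```text
time: 5.98
position: [0.5098, -0.3011, 0.3387]
tool_rot: [-1.437, -2.791, -0.0]
ft_force: [-0.1, 0.2, -3.2]
grip_width: 0.292
grip_force: 30.0
t 5.975 pos [ 0.5098 -0.3011  0.3387] xyaw 125.5 z [-0.002  0.001 -1.   ] j [-7. 11. 42. 78. -8. 94. 70.] F [-0.1  0.2 -3.2] M [-0.04  0.02  0.06] g 0.292 30.0
side [0.5244 0.1358 0.1333 0.1255] 934 rms 0.0015 flange u pct [-0.0321 -0.0288 -0.0247] [0.0255 0.0277 0.0329]
-1 [-0.0066 -0.0289] 247
1 [-0.0133  0.028 ] 266
-40.9 33 -41.76 -0.0013 (np.float64(-45.3), np.float64(-37.9))
-18.4 35 -19.85 -0.0009 (np.float64(-23.1), np.float64(-16.5))
4.1 35 2.35 -0.0011 (np.float64(-0.3), np.float64(6.0))
26.6 27 24.05 -0.0006 (np.float64(20.5), np.float64(28.2))
top [0.5244 0.1354 0.1333 0.1248] 711 rms 0.0018 flange u pct [-0.0314 -0.0283 -0.0208] [0.0223 0.0281 0.0333]
-1 [-0.0018 -0.0279] 142
1 [-0.      0.0287] 187
-40.9 29 -39.36 -0.0007 (np.float64(-44.1), np.float64(-34.2))
-18.4 27 -18.75 -0.0006 (np.float64(-25.0), np.float64(-15.1))
4.1 25 3.37 -0.0003 (np.float64(-0.5), np.float64(9.2))
26.6 25 24.52 0.0002 (np.float64(20.1), np.float64(31.0))
both [0.5244 0.1356 0.1333 0.1252] 1643 rms 0.0017 flange u pct [-0.0319 -0.0287 -0.0243] [0.0253 0.028  0.0332]
-1 [-0.0043 -0.0286] 391
1 [-0.0053  0.0285] 457
-40.9 62 -40.61 -0.001 (np.float64(-45.1), np.float64(-34.4))
-18.4 61 -19.28 -0.0006 (np.float64(-25.2), np.float64(-15.2))
4.1 62 2.73 -0.0007 (np.float64(-0.6), np.float64(9.1))
26.6 49 24.45 -0.0006 (np.float64(20.5), np.float64(31.1))
```

```bash
cat >> h.py <<'E'
HUB=np.array([.5244,.1356,.125]);WY=np.deg2rad(7.4);TH={1:-19.,2:3.5};L=.0523
def ax(k):
    a=np.deg2rad(TH[k]);return np.sin(a)*np.array([-np.sin(WY),np.cos(WY),0])+np.cos(a)*np.array([0,0,1])
def tgt(k,r,yaw,off=(0,0,0)):
    z=-ax(k);y=np.deg2rad(yaw);x=np.array([np.cos(y),np.sin(y),0]);x-=z*(x@z);x/=np.linalg.norm(x)
    return HUB+(r+L)*ax(k)+np.array(off),np.c_[x,np.cross(z,x),z]
def rel(k):
    s=ctrl.get_state();R0=Ro.from_rotvec(s["tool_rot"]).as_matrix();m=s["position"]+L*R0[:,2]-HUB;a=ax(k)
    e1=np.array([np.cos(WY),np.sin(WY),0]);e2=np.cross(a,e1)
    F=s["ft_force"];print("t",s["time"],"mouth r mm",round(m@a*1e3,2),"off e1(axle),e2(rim) mm",round(m@e1*1e3,2),round(m@e2*1e3,2),"tilt",np.rad2deg(np.arccos(min(1,-R0[:,2]@a))).round(1),"xyaw",np.rad2deg(np.arctan2(R0[1,0],R0[0,0])).round(1),"F tool",(R0.T@F).round(1),"M tool",(R0.T@s["torque"]).round(3),"j",np.rad2deg(s["joint_positions"]).round(0),"g",round(s["grip_width"],3))
E
python3 -c "
from h import *
p,R=tgt(1,.165,195);print(p);to(p,R)"
```

```text
[0.53351177 0.06544327 0.33046119]
shift mm [284.6 232.2   8.5] ('turn deg', array([-17.9,   9.1, -68.4]))
```

```bash
python3 -m handwheel '[[0,0.0407,0.0332,0.0012,0,0,0],[0,0.0407,0.0332,0.0012,0,0,0],[0,0.0407,0.0332,0.0012,0,0,0],[0,0.0407,0.0332,0.0012,0,0,0],[0,0.0407,0.0332,0.0012,0,0,0],[0,0.0407,0.0332,0.0012,0,0,0],[0,0.0407,0.0332,0.0012,0,0,0],[0,0,0,0,0,0,0]]'
python3 -m handwheel '[[0,0,0,0,-2.24,1.14,-8.55],[0,0,0,0,-2.24,1.14,-8.55],[0,0,0,0,-2.24,1.14,-8.55],[0,0,0,0,-2.24,1.14,-8.55],[0,0,0,0,-2.24,1.14,-8.55],[0,0,0,0,-2.24,1.14,-8.55],[0,0,0,0,-2.24,1.14,-8.55],[0,0,0,0,-2.24,1.14,-8.55],[0,0,0,0,0,0,0],[0,0,0,0,0,0,0]]'
python3 -c "
from h import *
p,R=tgt(1,.140,195);to(p,R);rel(1)"
```

```text
time: 6.98
position: [0.5322, 0.072, 0.3283]
tool_rot: [-1.421, -2.796, 0.003]
ft_force: [-0.4, -0.3, -2.8]
grip_width: 0.297
grip_force: 30.0
time: 8.22
position: [0.5335, 0.0652, 0.3309]
tool_rot: [0.388, -3.074, -0.515]
ft_force: [0.3, 0.5, -2.5]
grip_width: 0.295
grip_force: 30.0
shift mm [-0.   0.1 25.4] ('turn deg', array([-0.1,  0. , -0.2]))
t 8.225 mouth r mm 165.44 off e1(axle),e2(rim) mm 0.03 -0.18 tilt 0.1 xyaw -166.0 F tool [-0.3 -0.5  2.5] M tool [0.575 0.045 0.011] j [-24.   5.  30.  86. -21.  94. 110.] g 0.295
```

```bash
python3 -m handwheel '[[0,0,0,0.025,0,0,0],[0,0,0,0.005,0,0,0],[0,0,0,0,0,0,0],[0,0,0,0,0,0,0]]' >/dev/null
python3 - <<'E'
from h import *
rel(1)
I={}
for n in("side","top"):
    im,d=ctrl.get_image(n);cv2.imwrite(f"pics/{n}1.png",im);np.save(f"pics/{n}1.npy",d);I[n]=im
s=ctrl.get_state();R0=Ro.from_rotvec(s["tool_rot"]).as_matrix();m=s["position"]+L*R0[:,2]
a=crop(I["side"],290,95,50,80,7)
b=crop(I["top"],260,165,60,50,7)
print("proj mouth",proj("side",m),proj("top",m),"nip1 top",proj("side",HUB+.11*ax(1)),proj("top",HUB+.11*ax(1)))
c=np.zeros((560,770,3),np.uint8);c[:,:350]=a;c[:350,350:]=b;cv2.imwrite("pics/c4.png",c)
E
```

```text
t 8.725 mouth r mm 137.32 off e1(axle),e2(rim) mm 1.08 0.29 tilt 0.2 xyaw -165.9 F tool [-0.1 -0.2  1.9] M tool [0.55  0.12  0.067] j [-25.   4.  30.  90. -21.  91. 110.] g 0.295
proj mouth [[320.7809252  142.09611783]] [[296.69915805 187.67896695]] nip1 top [[318.48448038 150.10160243]] [[294.0369467  190.31988809]]
```

View pics/c4.png

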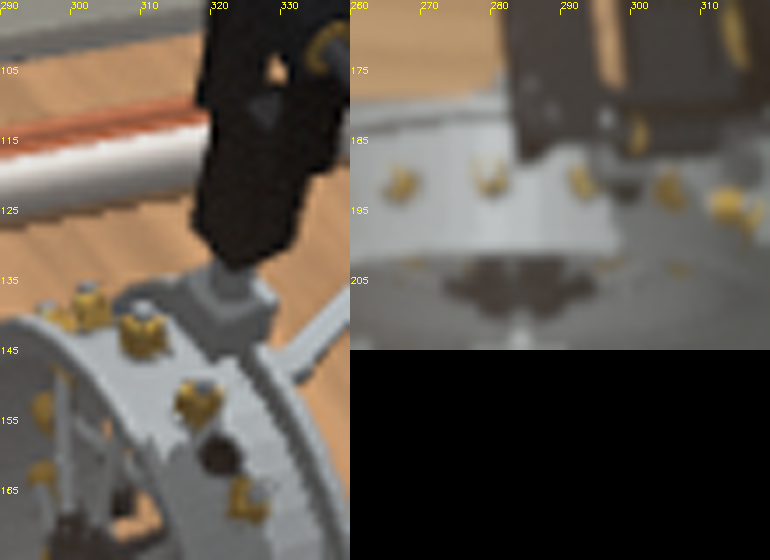

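The side crop shows the socket hovering over nipple 1, with its front lower corner at about (322,146.7) and its right lower corner at (328.3,143). The spoke ends are at (318.9,149.7) for nipple 1 and (310.1,138.9) for nipple 2. The arm hides much of the top view, where nipple 1 is at (293,191).

```bash
python3 - <<'E'
from h import *
s=ctrl.get_state();R0=Ro.from_rotvec(s["tool_rot"]).as_matrix();m=s["position"]+L*R0[:,2]
for i in(-1,1):
  for j in(-1,1):print("corner",i,j,proj("side",m+.012*(i*R0[:,0]+j*R0[:,1])).round(1),"upper",proj("side",m+.012*(i*R0[:,0]+j*R0[:,1])-.02*R0[:,2]).round(1))
for k in(1,2):print(k,"spoke end",proj("side",HUB+.113*ax(k)).round(1),"head top",proj("side",HUB+.110*ax(k)).round(1),proj("top",HUB+.11*ax(k)).round(1),"base",proj("side",HUB+.096*ax(k)).round(1))
e1=np.array([np.cos(WY),np.sin(WY),0])
b=proj("side",HUB+.11*ax(1));print("px per mm e1",(proj("side",HUB+.11*ax(1)+.001*e1)-b),"e2",proj("side",HUB+.11*ax(1)+.001*np.cross(ax(1),e1))-b,"a",proj("side",HUB+.111*ax(1))-b)
E
```

```text
corner -1 -1 [[327.9 143.8]] upper [[329.5 137.9]]
corner -1 1 [[322.  136.9]] upper [[323.4 130.9]]
corner 1 -1 [[319.5 147.4]] upper [[321.  141.4]]
corner 1 1 [[313.6 140.4]] upper [[314.9 134.3]]
1 spoke end [[318.7 149.3]] head top [[318.5 150.1]] [[294.  190.3]] base [[317.5 154. ]]
2 spoke end [[309.9 138.9]] head top [[310. 140.]] [[279.  189.9]] base [[310.2 145.2]]
px per mm e1 [[ 0.36876019 -0.10693503]] e2 [[-0.19429952 -0.30206182]] a [[ 0.0684617  -0.28059996]]
```

```bash
python3 -m handwheel '[[0,0,0,0.01,0,0,0],[0,0,0,0.007,0,0,0],[0,0,0,0,0,0,0],[0,0,0,0,0,0,0],[0,0,0,0,0,0,0]]' >/dev/null
python3 -c "
from h import *
rel(1);p,R=tgt(1,.120,195);to(p,R)"
python3 -m handwheel '[[0,0,0,0,0,0,0]]' >/dev/null
python3 -c "
from h import *
rel(1);p,R=tgt(1,.120,195);to(p,R)"
```

```text
t 9.45 mouth r mm 119.66 off e1(axle),e2(rim) mm 0.91 0.18 tilt 0.2 xyaw -165.8 F tool [ 0.3 -0.9  2.4] M tool [0.565 0.116 0.111] j [-25.   4.  30.  91. -21.  89. 110.] g 0.293
shift mm [ 0.8 -0.2 -0.3] ('turn deg', array([-0.1,  0.1,  0. ]))
t 9.575 mouth r mm 119.64 off e1(axle),e2(rim) mm 0.85 0.19 tilt 0.2 xyaw -165.8 F tool [-0.1 -0.5  2.2] M tool [0.589 0.076 0.06 ] j [-25.   4.  30.  91. -21.  89. 110.] g 0.294
shift mm [ 0.7 -0.2 -0.4] ('turn deg', array([-0.1,  0.1,  0. ]))
```

```bash
python3 -m handwheel '[[0,0.0008,-0.0002,0.002,0,0,0],[0,0,0,0.002,0,0,0],[0,0,0,0.002,0,0,0],[0,0,0,0.002,0,0,0],[0,0,0,0,0,0,0]]' >/dev/null
python3 -c "
from h import *
rel(1)"
python3 -m handwheel '[[0,0,0,0.002,0,0,0],[0,0,0,0,0,0,0]]' >/dev/null
python3 -c "
from h import *
rel(1)"
```

```text
t 10.2 mouth r mm 111.08 off e1(axle),e2(rim) mm -0.19 0.01 tilt 0.1 xyaw -165.8 F tool [ 0.8 -0.5  3.2] M tool [0.523 0.1   0.015] j [-25.   4.  29.  92. -21.  88. 110.] g 0.295
t 10.45 mouth r mm 109.19 off e1(axle),e2(rim) mm -0.13 -0.03 tilt 0.1 xyaw -165.8 F tool [-0.5 -0.6  3.3] M tool [0.602 0.068 0.012] j [-25.   4.  29.  93. -21.  87. 110.] g 0.294
```

```bash
for i in 1 2 3; do python3 -m handwheel '[[0,0,0,0.0015,0,0,0],[0,0,0,0,0,0,0]]' >/dev/null
python3 -c "
from h import *
rel(1)"; done
```

```text
t 10.7 mouth r mm 107.73 off e1(axle),e2(rim) mm -0.11 -0.05 tilt 0.1 xyaw -165.8 F tool [ 0.2 -1.5  3.1] M tool [0.561 0.154 0.04 ] j [-25.   4.  29.  93. -21.  87. 110.] g 0.294
t 10.95 mouth r mm 106.59 off e1(axle),e2(rim) mm 0.05 -0.15 tilt 0.2 xyaw -165.8 F tool [-0.5 -0.1  1.4] M tool [0.548 0.121 0.015] j [-26.   4.  29.  93. -21.  87. 110.] g 0.29
t 11.2 mouth r mm 104.94 off e1(axle),e2(rim) mm -0.03 -0.23 tilt 0.2 xyaw -165.8 F tool [ 1.2 -0.7  0.5] M tool [0.672 0.238 0.003] j [-26.   4.  29.  93. -21.  87. 110.] g 0.293
```

```bash
for i in 1 2 3 4; do python3 -m handwheel '[[0,0,0,0,0,0,5],[0,0,0,0,0,0,0]]' >/dev/null
python3 -c "
from h import *
rel(1)"; done
```

```text
t 11.45 mouth r mm 104.86 off e1(axle),e2(rim) mm -0.08 -0.13 tilt 0.1 xyaw -170.5 F tool [ 1.  -2.1  1.3] M tool [ 0.693  0.188 -0.086] j [-26.   4.  30.  93. -21.  87. 105.] g 0.294
t 11.7 mouth r mm 104.86 off e1(axle),e2(rim) mm -0.11 -0.03 tilt 0.1 xyaw -175.2 F tool [ 1.  -1.   0.7] M tool [ 0.651  0.129 -0.043] j [-26.   4.  30.  93. -21.  87. 100.] g 0.295
t 11.95 mouth r mm 104.85 off e1(axle),e2(rim) mm -0.11 0.06 tilt 0.1 xyaw -179.9 F tool [ 0.9 -0.4  0.6] M tool [ 0.613  0.176 -0.063] j [-26.   4.  30.  93. -21.  87.  95.] g 0.294
t 12.2 mouth r mm 104.87 off e1(axle),e2(rim) mm -0.06 0.16 tilt 0.1 xyaw 175.4 F tool [1.2 0.3 0.7] M tool [ 0.528  0.176 -0.053] j [-26.   4.  30.  93. -21.  87.  90.] g 0.298
```

```bash
cat >> h.py <<'E'
def avg(k,n=10):
    # time passes only in rows/camera calls: average over camera-call holds (0.05 s each)
    A=[]
    for i in range(n):
        ctrl.get_image("top");s=ctrl.get_state();R0=Ro.from_rotvec(s["tool_rot"]).as_matrix();A.append(np.r_[R0.T@s["ft_force"],R0.T@s["torque"]])
    A=np.array(A);rel(k);print("   avg F",A[:,:3].mean(0).round(2),"M",A[:,3:].mean(0).round(3),"+-",(A.std(0)/n**.5).round(3)[[2,5]])
E
python3 -c "
from h import *
avg(1,6)"
python3 -m handwheel '[[0,0,0,0,0,0,-5],[0,0,0,0,0,0,0]]' >/dev/null
python3 -c "
from h import *
avg(1,6)"
```

```text
t 12.5 mouth r mm 104.85 off e1(axle),e2(rim) mm -0.04 0.1 tilt 0.1 xyaw 175.3 F tool [ 0.1 -0.6  0.8] M tool [ 0.501  0.158 -0.084] j [-26.   4.  30.  93. -21.  87.  90.] g 0.296
   avg F [ 0.54 -0.72  0.65] M [ 0.52   0.158 -0.075] +- [0.221 0.006]
t 13.05 mouth r mm 104.76 off e1(axle),e2(rim) mm -0.04 -0.01 tilt 0.1 xyaw 180.0 F tool [0.5 0.4 1.4] M tool [0.439 0.13  0.047] j [-26.   4.  30.  93. -21.  87.  95.] g 0.293
   avg F [ 0.42 -0.3   1.03] M [ 0.452  0.144 -0.018] +- [0.15  0.015]
```

```bash
python3 - <<'E'
from h import *
for n in("side","top"):
    d=np.load(f"pics/{n}0.npy");P=cloud(n,d)
    m=(d>0)&(np.hypot(P[...,0]-.497,P[...,1]+.253)<.02)&(P[...,2]>.02);print(n,"block top z",np.median(P[m][:,2]).round(4))
    m=(d>0)&(np.hypot(P[...,0]-.40,P[...,1]+.05)<.03);print(n,"bench",np.median(P[m][:,2]).round(4))
    m=(d>0)&(np.hypot(P[...,0]-.5104,P[...,1]+.3015)<.009)&(P[...,2]>.09);print("key top",np.median(P[m][:,2]).round(4))
E
python3 -m handwheel '[[0,0,0,0,0,0,-5],[0,0,0,0,0,0,0]]' >/dev/null
python3 -c "
from h import *
avg(1,6)"
```

```text
side block top z 0.0369
side bench 0.0009
key top 0.1053
top block top z 0.0355
top bench -0.0004
key top 0.1042
t 13.6 mouth r mm 104.7 off e1(axle),e2(rim) mm -0.11 -0.13 tilt 0.1 xyaw -175.3 F tool [ 0.3 -0.9  2.9] M tool [0.535 0.158 0.034] j [-26.   4.  30.  93. -21.  87. 100.] g 0.294
   avg F [ 0.51 -0.83  2.88] M [0.546 0.125 0.021] +- [0.071 0.007]
```

```bash
for i in 1 2 3; do python3 -m handwheel '[[0,0,0,0.0015,0,0,0],[0,0,0,0,0,0,0]]' >/dev/null
python3 -c "
from h import *
avg(1,3)"; done
```

```text
t 14.0 mouth r mm 103.29 off e1(axle),e2(rim) mm -0.06 -0.09 tilt 0.1 xyaw -175.3 F tool [ 0.7 -0.2  3.2] M tool [ 0.539  0.116 -0.003] j [-26.   4.  30.  93. -21.  87. 100.] g 0.292
   avg F [ 0.74 -0.38  2.69] M [ 0.552  0.137 -0.011] +- [0.191 0.003]
t 14.4 mouth r mm 101.78 off e1(axle),e2(rim) mm -0.08 -0.08 tilt 0.1 xyaw -175.3 F tool [ 0.  -1.2  2.5] M tool [ 0.512  0.099 -0.   ] j [-26.   4.  30.  93. -21.  87. 100.] g 0.295
   avg F [ 0.3  -1.19  2.58] M [0.558 0.126 0.013] +- [0.283 0.019]
t 14.8 mouth r mm 100.27 off e1(axle),e2(rim) mm -0.05 -0.07 tilt 0.1 xyaw -175.3 F tool [ 0.3 -2.1  2.3] M tool [0.523 0.147 0.037] j [-26.   4.  30.  94. -21.  86. 100.] g 0.291
   avg F [ 0.52 -1.74  2.66] M [0.545 0.138 0.001] +- [0.196 0.022]
```

```bash
for i in 1 2; do python3 -m handwheel '[[0,0,0,0.001,0,0,0],[0,0,0,0,0,0,0]]' >/dev/null
python3 -c "
from h import *
avg(1,3)"; done; for i in 1 2 3; do python3 -m handwheel '[[0,0,0,0,0,0,3],[0,0,0,0,0,0,0]]' >/dev/null
python3 -c "
from h import *
avg(1,3)"; done
```

```text
t 15.2 mouth r mm 99.35 off e1(axle),e2(rim) mm -0.02 -0.06 tilt 0.1 xyaw -175.3 F tool [ 0.6 -1.   2.9] M tool [0.536 0.25  0.015] j [-26.   4.  30.  94. -21.  86. 100.] g 0.294
   avg F [ 0.85 -1.2   2.7 ] M [0.535 0.171 0.015] +- [0.125 0.   ]
t 15.6 mouth r mm 98.6 off e1(axle),e2(rim) mm 0.11 -0.07 tilt 0.2 xyaw -175.3 F tool [ 0.3 -0.3  0.3] M tool [ 0.529  0.284 -0.015] j [-26.   4.  30.  94. -21.  86. 100.] g 0.294
   avg F [ 0.41 -0.12  0.15] M [ 0.553  0.266 -0.025] +- [0.07  0.007]
t 16.0 mouth r mm 98.59 off e1(axle),e2(rim) mm 0.11 -0.04 tilt 0.2 xyaw -178.1 F tool [ 1.1 -0.5 -0.4] M tool [0.501 0.233 0.003] j [-26.   4.  30.  94. -21.  86.  97.] g 0.294
   avg F [ 1.34 -0.18 -0.2 ] M [ 0.502  0.246 -0.033] +- [0.066 0.019]
t 16.4 mouth r mm 98.54 off e1(axle),e2(rim) mm 0.1 0.05 tilt 0.2 xyaw 179.1 F tool [ 0.9 -0.3 -1.1] M tool [ 0.428  0.29  -0.08 ] j [-26.   4.  30.  94. -21.  86.  94.] g 0.297
   avg F [ 1.25 -0.35 -0.8 ] M [ 0.454  0.279 -0.077] +- [0.128 0.003]
t 16.8 mouth r mm 98.54 off e1(axle),e2(rim) mm 0.1 0.07 tilt 0.2 xyaw 176.2 F tool [ 1.3 -0.6 -1.3] M tool [ 0.394  0.253 -0.035] j [-26.   4.  30.  94. -21.  86.  91.] g 0.292
   avg F [ 1.26 -0.51 -1.35] M [ 0.38   0.275 -0.058] +- [0.14 0.01]
```

```bash
python3 -m handwheel '[[0,0,0,-0.0004,0,0,6],[0,0,0,0,0,0,7],[0,0,0,0,0,0,7],[0,0,0,0,0,0,7],[0,0,0,0,0,0,7],[0,0,0,0,0,0,0],[0,0,0,0,0,0,0]]' >/dev/null
python3 -c "
from h import *
avg(1,3)"
python3 -m handwheel '[[0,0,0,0,0,0,7],[0,0,0,0,0,0,7],[0,0,0,0,0,0,7],[0,0,0,0,0,0,6],[0,0,0,0,0,0,6],[0,0,0,0,0,0,0],[0,0,0,0,0,0,0]]' >/dev/null
python3 -c "
from h import *
avg(1,3)"
```

```text
t 17.825 mouth r mm 98.62 off e1(axle),e2(rim) mm 0.13 0.53 tilt 0.1 xyaw 143.3 F tool [ 0.9  2.3 -0.1] M tool [-0.191  0.194 -0.017] j [-28.   5.  31.  94. -21.  86.  57.] g 0.295
   avg F [ 1.37  1.45 -0.2 ] M [-0.138  0.188 -0.073] +- [0.251 0.029]
t 18.85 mouth r mm 98.65 off e1(axle),e2(rim) mm 0.33 0.47 tilt 0.2 xyaw 109.3 F tool [1.9 2.7 2.2] M tool [-0.676  0.519 -0.031] j [-29.   5.  33.  94. -21.  86.  25.] g 0.296
   avg F [2.07 2.25 1.61] M [-0.611  0.506 -0.044] +- [0.25  0.017]
```

```bash
python3 -m handwheel '[[0,0,0,0,0,0,-4.5],[0,0,0,0,0,0,-4.5],[0,0,0,0,0,0,0]]' >/dev/null
python3 -c "
from h import *
avg(1,3)"
python3 -m handwheel '[[0,0,0,-0.004,0,0,0],[0,0,0,-0.006,0,0,0],[0,0,0,-0.01,0,0,0],[0,0,0,-0.02,0,0,0],[0,0,0,-0.04,0,0,0],[0,0,0,-0.04,0,0,0],[0,0,0,0,0,0,0],[0,0,0,0,0,0,0]]' >/dev/null
python3 - <<'E'
from h import *
rel(1)
for n in("side","top"):
    im,d=ctrl.get_image(n);cv2.imwrite(f"pics/{n}2.png",im)
A=[cv2.imread(f"pics/side{i}.png") for i in(0,1,2)]
B=[cv2.imread(f"pics/top{i}.png") for i in(0,1,2)]
cv2.imwrite("pics/c5.png",np.vstack([np.hstack([cv2.resize(x[130:170,296:334],None,fx=7,fy=7,interpolation=cv2.INTER_CUBIC) for x in A]),np.hstack([cv2.resize(x[178:206,258:312],(266,196),interpolation=cv2.INTER_CUBIC) for x in B])]))
g=[x.astype(float) for x in A]
for nm,(u,v) in dict(n1=(318,152),n2=(310,142),n3=(302,139),nb=(325,167)).items():
    w=lambda x:x[v-6:v+6,u-6:u+7]
    print(nm,"01",np.abs(w(g[0])-w(g[1])).mean().round(1),"02",np.abs(w(g[0])-w(g[2])).mean().round(1),"12",np.abs(w(g[1])-w(g[2])).mean().round(1))
E
```

```text
t 19.375 mouth r mm 98.66 off e1(axle),e2(rim) mm -0.02 -0.14 tilt 0.1 xyaw 118.6 F tool [1.7 3.  2.4] M tool [-0.582  0.199 -0.002] j [-28.   5.  32.  94. -21.  86.  33.] g 0.293
   avg F [2.03 2.55 2.35] M [-0.567  0.231 -0.02 ] +- [0.451 0.014]
t 20.375 mouth r mm 218.14 off e1(axle),e2(rim) mm -0.8 -0.86 tilt 0.1 xyaw 118.6 F tool [ 0.5 -0.8  2.4] M tool [ 0.25  -0.612  0.002] j [-26.   6.  35.  80. -22. 100.  34.] g 0.293
n1 01 7.5 02 1.8 12 7.1
n2 01 6.0 02 1.0 12 5.7
n3 01 4.0 02 1.0 12 3.5
nb 01 16.8 02 1.2 12 16.8
```

View pics/c5.png

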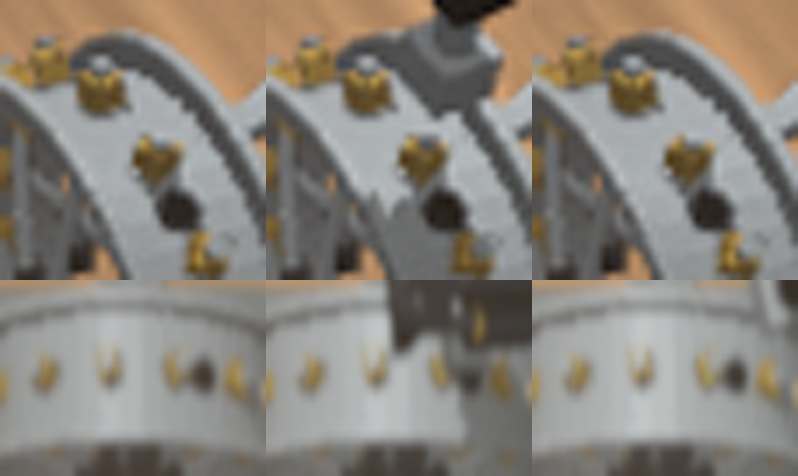

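The three panels (start, before, after) show nipple 1 (heart shape at crop (158,158), (423,158) and (690,160)) looking the same after the turn as before. The mean difference is 1.8 against about 1.0 of noise, as a square turned by 90° should look. The other nipples are unchanged.

```bash
python3 - <<'E'
from h import *
a=cv2.imread("pics/side2.png")
b=cv2.imread("pics/top2.png")
def z(im,u,v,r=9,k=21):return cv2.resize(im[v-r:v+r,u-r:u+r],None,fx=k,fy=k,interpolation=cv2.INTER_CUBIC)
im=np.hstack([z(a,318,152),z(a,310,141)])
cv2.imwrite("pics/c6.png",im)
# predicted corner columns of head top-square for various flat azimuth
e1=np.array([np.cos(WY),np.sin(WY),0])
for k,(u,v) in((1,(318,152)),(2,(310,141))):
    A=ax(k);e2=np.cross(A,e1)
    for az in range(0,90,15):
        p=np.deg2rad(az)-WY
        f=np.cos(p)*e1+np.sin(p)*e2;g=np.cross(A,f)
        P=[HUB+.108*A+.006*(i*f+j*g) for i,j in((1,1),(1,-1),(-1,-1),(-1,1))]
        print(k,az,((proj("side",P)-[u-9,v-9]+.5)*21).round(0).astype(int).tolist())
E
```

```text
1 0 [[238, 124], [274, 202], [176, 220], [139, 140]]
1 15 [[219, 117], [280, 189], [194, 226], [134, 154]]
1 30 [[200, 115], [281, 174], [214, 229], [133, 169]]
1 45 [[181, 116], [276, 159], [233, 227], [137, 183]]
1 60 [[164, 121], [267, 145], [250, 222], [146, 198]]
1 75 [[150, 129], [254, 133], [264, 214], [159, 210]]
2 0 [[229, 163], [266, 206], [169, 226], [133, 183]]
2 15 [[211, 161], [272, 198], [188, 228], [128, 191]]
2 30 [[192, 162], [272, 189], [207, 228], [127, 200]]
2 45 [[174, 164], [268, 180], [226, 225], [131, 208]]
2 60 [[157, 169], [259, 173], [243, 220], [140, 216]]
2 75 [[143, 175], [246, 167], [256, 214], [153, 222]]
```

View pics/c6.png

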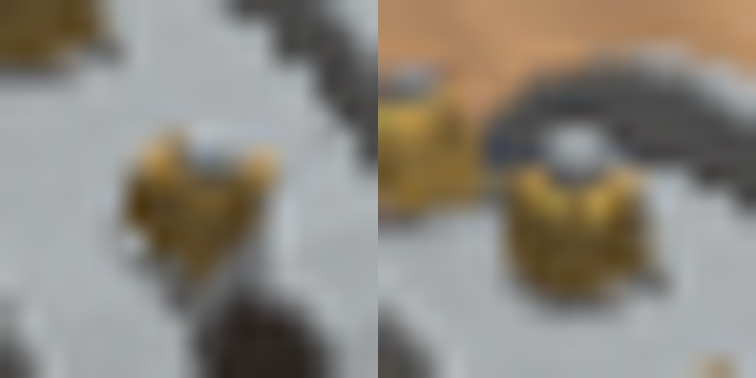

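Nipple 1 has a corner facing the camera (tip at crop (203,275)), so its flats lie at about 25°, which agrees with what was felt. Nipple 2's front corner is at about crop (570,300), which puts its flats at roughly 20°. I'll approach nipple 2 at about 203°.

```bash
python3 -c "
from h import *
p,R=tgt(2,.170,203);print(p);to(p,R)"
```

```text
[0.5226521  0.14905806 0.34688537]
shift mm [79.6 30.5 64. ] ('turn deg', array([ 21.9, -11.3, -84.2]))
```

```bash
python3 -m handwheel '[[0,0.0398,0.01525,0.032,0,0,0],[0,0.0398,0.01525,0.032,0,0,0],[0,0,0,0,2.433,-1.256,-9.356],[0,0,0,0,2.433,-1.256,-9.356],[0,0,0,0,2.433,-1.256,-9.356],[0,0,0,0,2.433,-1.256,-9.356],[0,0,0,0,2.433,-1.256,-9.356],[0,0,0,0,2.433,-1.256,-9.356],[0,0,0,0,2.433,-1.256,-9.356],[0,0,0,0,2.433,-1.256,-9.356],[0,0,0,0,2.433,-1.256,-9.356],[0,0,0,0,0,0,0]]' >/dev/null
python3 -m handwheel '[[0,0,0,0,0,0,0],[0,0,0,0,0,0,0]]' >/dev/null
python3 -c "
from h import *
rel(2);p,R=tgt(2,.120,203);to(p,R)"
```

```text
t 22.225 mouth r mm 171.19 off e1(axle),e2(rim) mm 1.11 -1.01 tilt 0.1 xyaw -157.3 F tool [0.6 0.5 2.3] M tool [-0.16  -0.056  0.041] j [-39.   4.  20.  83.   2.  94.  93.] g 0.292
shift mm [ 0.8  1.3 51.2] ('turn deg', array([-0.1,  0.1, -0.2]))
```

```bash
python3 -m handwheel '[[0,0.0008,0.0013,0.025,0,0,0],[0,0,0,0.02,0,0,0],[0,0,0,0.0062,0,0,0],[0,0,0,0,0,0,0],[0,0,0,0,0,0,0],[0,0,0,0,0,0,0]]' >/dev/null
python3 -c "
from h import *
avg(2,3);p,R=tgt(2,.112,203);to(p,R)"
```

```text
t 23.125 mouth r mm 120.71 off e1(axle),e2(rim) mm 0.33 0.66 tilt 0.2 xyaw -157.1 F tool [-0.1  0.   2.2] M tool [-0.184 -0.015 -0.027] j [-39.   4.  19.  89.   2.  89.  93.] g 0.294
   avg F [-0.08  0.57  2.32] M [-0.171 -0.017 -0.017] +- [0.111 0.016]
shift mm [ 0.3 -0.6  8.7] ('turn deg', array([-0.1,  0.2, -0.1]))
```

```bash
python3 -m handwheel '[[0,0.0003,-0.0006,0.004,0,0,0],[0,0,0,0.004,0,0,0],[0,0,0,0.003,0,0,0],[0,0,0,0,0,0,0]]' >/dev/null
for i in 1 2 3 4; do python3 -m handwheel '[[0,0,0,0.001,0,0,0],[0,0,0,0,0,0,0]]' >/dev/null
python3 -c "
from h import *
avg(2,2)" | cut -d j -f1; done
```

```text
t 23.975 mouth r mm 108.44 off e1(axle),e2(rim) mm 0.08 0.0 tilt 0.2 xyaw -157.1 F tool [-0.9 -0.5  2. ] M tool [-0.197 -0.051 -0.109] 
   avg F [-0.61 -0.24  2.24] M [-0.191 -0.015 -0.033] +- [0.134 0.054]
t 24.325 mouth r mm 107.36 off e1(axle),e2(rim) mm 0.02 -0.07 tilt 0.2 xyaw -157.1 F tool [-0.1 -0.4  2.2] M tool [-0.169  0.041 -0.048] 
   avg F [-0.26 -0.26  2.32] M [-0.156  0.061 -0.024] +- [0.113 0.017]
t 24.675 mouth r mm 106.25 off e1(axle),e2(rim) mm -0.02 -0.16 tilt 0.2 xyaw -157.1 F tool [-0.3 -0.5  3. ] M tool [-0.178  0.089  0.026] 
   avg F [-0.28 -0.52  2.67] M [-0.138  0.09  -0.011] +- [0.253 0.026]
t 25.025 mouth r mm 105.23 off e1(axle),e2(rim) mm -0.02 -0.17 tilt 0.2 xyaw -157.1 F tool [-0.1 -0.4  2.7] M tool [-0.07   0.067  0.   ] 
   avg F [ 0.17 -0.46  2.5 ] M [-0.072  0.061  0.007] +- [0.127 0.005]
```

Free so far and already below the crown. Continue to the seat.

```bash
for i in 1 2 3 4 5 6; do python3 -m handwheel '[[0,0,0,0.001,0,0,0],[0,0,0,0,0,0,0]]' >/dev/null
python3 -c "
from h import *
avg(2,2)" | cut -d j -f1; done
```

```text
t 25.375 mouth r mm 104.31 off e1(axle),e2(rim) mm 0.03 -0.11 tilt 0.2 xyaw -157.1 F tool [ 0.3 -0.8  1.6] M tool [-0.012  0.142  0.004] 
   avg F [ 0.25 -0.38  2.06] M [-0.008  0.141  0.034] +- [0.305 0.021]
t 25.725 mouth r mm 103.31 off e1(axle),e2(rim) mm 0.06 -0.1 tilt 0.2 xyaw -157.1 F tool [ 0.3 -1.   2.3] M tool [-0.065  0.05  -0.06 ] 
   avg F [ 0.38 -0.76  2.3 ] M [-0.064  0.097 -0.031] +- [0.016 0.021]
t 26.075 mouth r mm 102.28 off e1(axle),e2(rim) mm 0.03 -0.11 tilt 0.2 xyaw -157.1 F tool [ 1.2 -0.2  2.1] M tool [-0.017  0.136 -0.037] 
   avg F [ 0.93 -0.62  2.36] M [-0.004  0.156  0.003] +- [0.151 0.029]
t 26.425 mouth r mm 101.28 off e1(axle),e2(rim) mm 0.05 -0.1 tilt 0.2 xyaw -157.1 F tool [ 0.2 -0.6  2.7] M tool [0.047 0.16  0.072] 
   avg F [ 0.41 -0.55  2.67] M [0.044 0.169 0.053] +- [0.005 0.013]
t 26.775 mouth r mm 100.25 off e1(axle),e2(rim) mm 0.02 -0.09 tilt 0.2 xyaw -157.1 F tool [ 0.2 -0.7  2.2] M tool [ 0.003  0.107 -0.028] 
   avg F [ 0.13 -0.6   2.22] M [ 0.023  0.118 -0.018] +- [0.001 0.007]
t 27.125 mouth r mm 99.27 off e1(axle),e2(rim) mm 0.05 -0.09 tilt 0.2 xyaw -157.1 F tool [ 0.8 -1.   2.9] M tool [ 0.034  0.137 -0.06 ] 
   avg F [ 0.99 -0.8   2.68] M [ 0.045  0.174 -0.021] +- [0.124 0.027]
```

```bash
python3 -m handwheel '[[0,0,0,0.0004,0,0,0],[0,0,0,0,0,0,0]]' >/dev/null
python3 -c "
from h import *
avg(2,2)" | cut -d j -f1
for i in 1 2 3 4; do python3 -m handwheel '[[0,0,0,0,0,0,2.5],[0,0,0,0,0,0,0]]' >/dev/null
python3 -c "
from h import *
avg(2,4)" | cut -d j -f1; done
```

```text
t 27.475 mouth r mm 98.97 off e1(axle),e2(rim) mm 0.08 -0.02 tilt 0.2 xyaw -157.1 F tool [ 0.7 -0.8  2.1] M tool [ 0.008  0.157 -0.089] 
   avg F [ 0.5  -0.97  1.75] M [ 0.006  0.155 -0.032] +- [0.227 0.04 ]
t 27.925 mouth r mm 98.94 off e1(axle),e2(rim) mm 0.1 0.11 tilt 0.2 xyaw -159.6 F tool [0.8 0.3 3. ] M tool [-0.067  0.101 -0.04 ] 
   avg F [ 0.57 -0.16  2.24] M [-0.031  0.098 -0.002] +- [0.277 0.012]
t 28.375 mouth r mm 98.94 off e1(axle),e2(rim) mm 0.09 0.07 tilt 0.2 xyaw -162.1 F tool [ 0.2 -0.   2.7] M tool [-0.173  0.094 -0.017] 
   avg F [ 0.24 -0.17  2.56] M [-0.15   0.08  -0.009] +- [0.191 0.008]
t 28.825 mouth r mm 98.94 off e1(axle),e2(rim) mm 0.09 0.06 tilt 0.2 xyaw -164.5 F tool [-0.3 -0.2  2.1] M tool [-0.218  0.013  0.019] 
   avg F [-0.21  0.08  2.36] M [-0.196  0.029  0.005] +- [0.155 0.01 ]
t 29.275 mouth r mm 98.97 off e1(axle),e2(rim) mm 0.08 0.0 tilt 0.2 xyaw -167.0 F tool [-0.3  0.3  1.5] M tool [-0.199  0.048  0.053] 
   avg F [-0.05  0.82  1.67] M [-0.203  0.04  -0.002] +- [0.212 0.017]
```

```bash
for i in 1 2 3 4; do python3 -m handwheel '[[0,0,0,0,0,0,2.5],[0,0,0,0,0,0,0]]' >/dev/null
python3 -c "
from h import *
avg(2,4)" | cut -d j -f1; done
```

```text
t 29.725 mouth r mm 98.95 off e1(axle),e2(rim) mm 0.04 -0.14 tilt 0.2 xyaw -169.5 F tool [0.3 0.2 1.5] M tool [-0.076  0.087 -0.006] 
   avg F [0.23 0.58 1.61] M [-0.117  0.089 -0.001] +- [0.245 0.015]
t 30.175 mouth r mm 98.94 off e1(axle),e2(rim) mm 0.0 -0.21 tilt 0.2 xyaw -172.0 F tool [ 1.1 -0.9  1.2] M tool [0.01  0.201 0.056] 
   avg F [ 1.21 -0.48  1.35] M [ 0.035  0.211 -0.002] +- [0.366 0.017]
t 30.625 mouth r mm 98.95 off e1(axle),e2(rim) mm -0.04 -0.08 tilt 0.2 xyaw -174.5 F tool [ 0.9 -0.2  2.1] M tool [0.096 0.344 0.008] 
   avg F [ 0.94 -0.37  1.19] M [ 0.025  0.32  -0.005] +- [0.302 0.008]
t 31.075 mouth r mm 98.94 off e1(axle),e2(rim) mm 0.0 0.0 tilt 0.2 xyaw -177.0 F tool [ 0.5 -0.7  0.6] M tool [ 0.013  0.426 -0.076] 
   avg F [ 1.18 -0.4   1.04] M [ 0.025  0.379 -0.088] +- [0.151 0.012]
```

```bash
for i in 1 2; do python3 -m handwheel '[[0,0,0,0,0,0,9.9],[0,0,0,0,0,0,9.9],[0,0,0,0,0,0,9.9],[0,0,0,0,0,0,9.9],[0,0,0,0,0,0,9.9],[0,0,0,0,0,0,9.9],[0,0,0,0,0,0,0]]' >/dev/null
python3 -c "
from h import *
avg(2,2)"; done
```

```text
t 32.05 mouth r mm 98.95 off e1(axle),e2(rim) mm 0.2 0.89 tilt 0.2 xyaw 123.8 F tool [2.7 1.2 1.9] M tool [-0.207  0.662 -0.027] j [-42.   4.  22.  91.   2.  86.  14.] g 0.298
   avg F [2.12 0.59 1.48] M [-0.18   0.655 -0.019] +- [0.326 0.006]
t 33.025 mouth r mm 98.99 off e1(axle),e2(rim) mm 0.66 0.78 tilt 0.3 xyaw 64.3 F tool [3.5 0.4 2.3] M tool [ 0.1    1.085 -0.026] j [-43.   4.  24.  91.   2.  86. -45.] g 0.296
   avg F [ 3.58 -0.03  2.83] M [ 0.15   1.071 -0.036] +- [0.357 0.007]
```

```bash
python3 -c "
from h import *
p,R=tgt(2,.099,64.3);to(p,R)"
```

```text
shift mm [-0.9  0.1 -0. ] ('turn deg', array([ 0.2, -0.2,  0.1]))
```

```bash
python3 -m handwheel '[[0,-0.0009,0.0001,0,0,0,5],[0,0,0,0,0,0,10],[0,0,0,0,0,0,9.9],[0,0,0,0,0,0,9.9],[0,0,0,0,0,0,9.9],[0,0,0,0,0,0,9.9],[0,0,0,0,0,0,4.9],[0,0,0,0,0,0,0],[0,0,0,0,0,0,0]]' >/dev/null
python3 -c "
from h import *
avg(2,4)"
```

```text
t 34.35 mouth r mm 99.01 off e1(axle),e2(rim) mm 0.52 0.42 tilt 0.3 xyaw 4.9 F tool [ 3.  -4.9  3.7] M tool [ 1.491  0.618 -0.061] j [ -45.    4.   26.   91.    2.   86. -105.] g 0.294
   avg F [ 2.63 -4.49  4.16] M [ 1.469  0.696 -0.051] +- [0.15  0.003]
```

```bash
python3 -m handwheel '[[0,0,0,0,0,0,-4.5],[0,0,0,0,0,0,-4.5],[0,0,0,0,0,0,0]]' >/dev/null
python3 -c "
from h import *
avg(2,2)"
python3 -m handwheel '[[0,0,0,-0.004,0,0,0],[0,0,0,-0.006,0,0,0],[0,0,0,-0.01,0,0,0],[0,0,0,-0.02,0,0,0],[0,0,0,-0.03,0,0,0],[0,0,0,-0.03,0,0,0],[0,0,0,-0.03,0,0,0],[0,0,0,0,0,0,0],[0,0,0,0,0,0,0]]' >/dev/null
python3 - <<'E'
from h import *
rel(2)
im,d=ctrl.get_image("side");cv2.imwrite("pics/side3.png",im)
im,d=ctrl.get_image("top");cv2.imwrite("pics/top3.png",im)
g=[cv2.imread(f"pics/side{i}.png").astype(float) for i in(0,2,3)]
for nm,(u,v) in dict(n1=(318,152),n2=(310,142),n3=(302,139),nb=(325,167),valve=(321,160)).items():
    w=lambda x:x[v-6:v+6,u-6:u+7]
    print(nm,"02",np.abs(w(g[0])-w(g[1])).mean().round(1),"03",np.abs(w(g[0])-w(g[2])).mean().round(1),"23",np.abs(w(g[1])-w(g[2])).mean().round(1))
E
```

```text
t 34.825 mouth r mm 99.17 off e1(axle),e2(rim) mm 0.06 -0.31 tilt 0.3 xyaw 13.7 F tool [ 2.1 -4.2  1.5] M tool [ 1.263  0.627 -0.039] j [-45.   4.  25.  91.   2.  86. -96.] g 0.302
   avg F [ 2.15 -3.59  1.71] M [ 1.276  0.633 -0.012] +- [0.138 0.019]
t 35.95 mouth r mm 228.0 off e1(axle),e2(rim) mm -1.33 -1.74 tilt 0.1 xyaw 13.6 F tool [-0.   0.1  2.9] M tool [ 0.043 -0.146 -0.006] j [-45.   5.  26.  76.   2. 101. -95.] g 0.297
n1 02 1.8 03 8.1 23 7.1
n2 02 1.0 03 8.0 23 7.9
n3 02 1.0 03 7.5 23 7.4
nb 02 1.2 03 11.6 23 11.7
valve 02 1.2 03 14.8 23 15.0
```

```bash
python3 -c "
from h import *
st();to([.5105,-.3013,.36],down(35.5))"
```

```text
t 36.05 pos [0.5208 0.1511 0.4043] xyaw 13.6 z [ 0.009 -0.062 -0.998] j [-45.   5.  26.  76.   2. 101. -95.] F [ 0.2  0.1 -3. ] M [ 0.05  0.21 -0.05] g 0.297 30.0
shift mm [-115.9  433.6   72.2] ('turn deg', array([  3.5,   1. , -21.9]))
```

```bash
python3 -m handwheel '[[0,-0.0129,0.0482,0.008,0,0,0],[0,-0.0129,0.0482,0.008,0,0,0],[0,-0.0129,0.0482,0.008,0,0,0],[0,-0.0129,0.0482,0.008,0,0,0],[0,-0.0129,0.0482,0.008,0,0,0],[0,-0.0129,0.0482,0.008,0,0,0],[0,-0.0129,0.0482,0.008,0,0,0],[0,-0.0129,0.0482,0.008,0,0,0],[0,-0.0129,0.0482,0.008,0,0,0],[0,0,0,0,0,0,0]]' >/dev/null
python3 -m handwheel '[[0,0,0,0,1.17,0.33,-7.3],[0,0,0,0,1.17,0.33,-7.3],[0,0,0,0,1.17,0.33,-7.3],[0,0,0,0,0,0,0],[0,0,0,0,0,0,0]]' >/dev/null
python3 - <<'E'
from h import *
st();to([.5105,-.3013,.13],down(35.5))
im,d=ctrl.get_image("side");cv2.imwrite("pics/side4.png",im)
im,d=ctrl.get_image("top");cv2.imwrite("pics/top4.png",im)
for c in("side","top"):
  g=[cv2.imread(f"pics/{c}{i}.png").astype(float) for i in(0,2,4)]
  D=dict(n1=(318,152),n2=(310,142),n3=(302,139),nb=(325,167),valve=(321,160)) if c=="side" else dict(n1=(293,191),n2=(280,190),n3=(267,191),nb=(306,192))
  for nm,(u,v) in D.items():
    w=lambda x:x[v-6:v+6,u-6:u+7]
    print(c,nm,"02",np.abs(w(g[0])-w(g[1])).mean().round(1),"04",np.abs(w(g[0])-w(g[2])).mean().round(1),"24",np.abs(w(g[1])-w(g[2])).mean().round(1))
E
```

```text
t 37.925 pos [ 0.5113 -0.3001  0.3605] xyaw 35.5 z [ 0.001  0.002 -1.   ] j [-11.  12.  48.  75.  -9.  96. -19.] F [-0.4  0.6 -3.1] M [-0.14  0.15  0.03] g 0.291 30.0
shift mm [ -1.8   0.8 230.5] ('turn deg', array([-0.1, -0.1, -0. ]))
side n1 02 1.8 04 18.7 24 17.6
side n2 02 1.0 04 15.4 24 14.9
side n3 02 1.0 04 16.4 24 16.0
side nb 02 1.2 04 16.3 24 15.5
side valve 02 1.2 04 16.2 24 15.4
top n1 02 8.5 04 4.8 24 3.9
top n2 02 9.4 04 5.8 24 4.3
top n3 02 9.2 04 4.5 24 4.8
top nb 02 6.2 04 4.0 24 2.5
```

```bash
python3 -m handwheel '[[0,-0.0018,0.0008,0.03,0,0,0],[0,0,0,0.05,0,0,0],[0,0,0,0.05,0,0,0],[0,0,0,0.05,0,0,0],[0,0,0,0.04,0,0,0],[0,0,0,0.01,0,0,0],[0,0,0,0,0,0,0],[0,0,0,0,0,0,0]]' >/dev/null
python3 - <<'E'
from h import *
st();to([.5105,-.3013,.0605],down(35.5))
E
```

```text
t 39.025 pos [ 0.512  -0.3028  0.1331] xyaw 35.5 z [ 0.005  0.001 -1.   ] j [-10.  17.  46.  97. -13.  71. -16.] F [-0.6  0.6 -3. ] M [-0.04  0.18  0.  ] g 0.297 30.0
shift mm [-0.7 -2.3 72.6] ('turn deg', array([ 0.1, -0.2,  0. ]))
```

```bash
python3 -m handwheel '[[0,-0.0005,-0.0015,0.02,0,0,0],[0,0,0,0.015,0,0,0],[0,0,0,0,0,0,0],[0,0,0,0,0,0,0],[0,0,0,0,0,0,0]]' >/dev/null
python3 - <<'E'
from h import *
st();to([.5105,-.3013,.0605],down(35.5))
E
```

```text
t 39.65 pos [ 0.5098 -0.3013  0.0965] xyaw 35.5 z [ 0.002  0.001 -1.   ] j [-10.  19.  45. 100. -14.  67. -15.] F [ 0.  -0.1 -2.4] M [-0.09  0.1  -0.06] g 0.293 30.0
shift mm [ 0.5  0.3 36. ] ('turn deg', array([ 0. , -0.2,  0. ]))
```

```bash
python3 -m handwheel '[[0,0.0005,0.0003,0.01,0,0,0],[0,0,0,0.01,0,0,0],[0,0,0,0.01,0,0,0],[0,0,0,0.004,0,0,0],[0,0,0,0,0,0,0],[0,0,0,0,0,0,0]]' >/dev/null
python3 - <<'E'
from h import *
st();to([.5105,-.3013,.0605],down(35.5))
E
```

```text
t 40.4 pos [ 0.5103 -0.3011  0.0622] xyaw 35.5 z [ 0.002  0.002 -1.   ] j [ -9.  21.  44. 102. -16.  64. -13.] F [-0.8  0.3 -2. ] M [-0.09  0.16 -0.06] g 0.295 30.0
shift mm [0.1 0.3 1.7] ('turn deg', array([-0. , -0.1,  0. ]))
```

```bash
python3 -m handwheel '[[0,0,0,0.0015,0,0,0],[0,0,0,0,0,0,0],[0.05,0,0,0,0,0,0],[0.05,0,0,0,0,0,0],[0.05,0,0,0,0,0,0],[0.05,0,0,0,0,0,0]]' 
python3 -m handwheel '[[0.05,0,0,-0.01,0,0,0],[0.05,0,0,-0.03,0,0,0],[0.05,0,0,-0.05,0,0,0],[0.05,0,0,-0.05,0,0,0],[0.05,0,0,-0.05,0,0,0],[0.05,0,0,-0.05,0,0,0],[0.05,0,0,-0.05,0,0,0],[0.05,0,0,0,0,0,0]]'
python3 -c "
from h import *
st();to([.40,-.45,.35])"
```

```text
time: 41.15
position: [0.5102, -0.301, 0.0606]
tool_rot: [-2.991, -0.958, -0.004]
ft_force: [-0.4, -0.3, 0.1]
grip_width: 0.561
grip_force: 0.0
time: 42.15
position: [0.5108, -0.3032, 0.3555]
tool_rot: [2.988, 0.956, 0.013]
ft_force: [-0.2, -0.6, -0.5]
grip_width: 0.577
grip_force: 0.0
t 42.15 pos [ 0.5108 -0.3032  0.3555] xyaw 35.5 z [ 0.009 -0.002 -1.   ] j [-11.  12.  48.  76.  -9.  95. -19.] F [-0.2 -0.6 -0.5] M [-0.13  0.11 -0.04] g 0.577 0.0
shift mm [-175.5   55.2    4.7]
```

```bash
python3 -m handwheel '[[0.05,-0.0439,0.0138,0,0,0,0],[0.05,-0.0439,0.0138,0,0,0,0],[0.05,-0.0439,0.0138,0,0,0,0],[0.05,-0.0439,0.0138,0,0,0,0],[0.05,0,0,0,0,0,0]]' >/dev/null
python3 - <<'E'
from h import *
st()
for n in("side","top"):
    im,d=ctrl.get_image(n);cv2.imwrite(f"pics/{n}5.png",im);np.save(f"pics/{n}5.npy",d)
for c in("side","top"):
  g=[cv2.imread(f"pics/{c}{i}.png").astype(float) for i in(0,2,5)]
  D=dict(n1=(318,152),n2=(310,142),n3=(302,139),nb=(325,167),valve=(321,160)) if c=="side" else dict(n1=(293,191),n2=(280,190),n3=(267,191),nb=(306,192))
  for nm,(u,v) in D.items():
    w=lambda x:x[v-6:v+6,u-6:u+7]
    print(c,nm,"05",np.abs(w(g[0])-w(g[2])).mean().round(1),"25",np.abs(w(g[1])-w(g[2])).mean().round(1))
  P=cloud(c,np.load(f"pics/{c}5.npy"));k=(np.hypot(P[...,0]-.5104,P[...,1]+.3015)<.03)&(P[...,2]>.052)
  print(cv2.minAreaRect((P[k][:,:2]*1000).astype(np.float32)),np.sort(P[k][:,2])[-3:])
a=cv2.imread("pics/side5.png");o=cv2.imread("pics/side0.png")
z=lambda im,u,v,r=12,k=16:cv2.resize(im[v-r:v+r,u-r:u+r],None,fx=k,fy=k,interpolation=cv2.INTER_CUBIC)
c=np.zeros((600,800,3),np.uint8);c[:250,:400]=cv2.resize(a,(400,250),interpolation=cv2.INTER_AREA);c[:250,400:]=cv2.resize(cv2.imread("pics/top5.png"),(400,250),interpolation=cv2.INTER_AREA)
h=np.hstack([cv2.resize(x[132:160,300:328],(266,266),interpolation=cv2.INTER_CUBIC) for x in(o,cv2.imread("pics/side2.png"),a)]);c[260:526,:798]=h
cv2.imwrite("pics/c7.png",c)
E
```

```text
t 42.775 pos [ 0.394  -0.452   0.3498] xyaw 35.0 z [-0.     0.001 -1.   ] j [  4.  15.  54.  76. -12.  95.   1.] F [ 0.3 -0.1  1. ] M [-0.06  0.13 -0.01] g 0.571 0.0
side n1 05 60.2 25 59.1
side n2 05 53.4 25 52.9
side n3 05 57.2 25 56.8
side nb 05 58.6 25 57.8
side valve 05 56.3 25 55.5
((509.3961181640625, -301.96661376953125), (25.986936569213867, 26.42536735534668), 35.79130935668945) [0.10781508 0.10867403 0.10876594]
top n1 05 2.2 25 10.2
top n2 05 2.4 25 10.7
top n3 05 2.2 25 11.4
top nb 05 2.0 25 8.2
((509.6148986816406, -302.1408386230469), (25.704132080078125, 28.225234985351562), 35.231544494628906) [0.10973116 0.10974882 0.11142756]
```

View pics/c7.png

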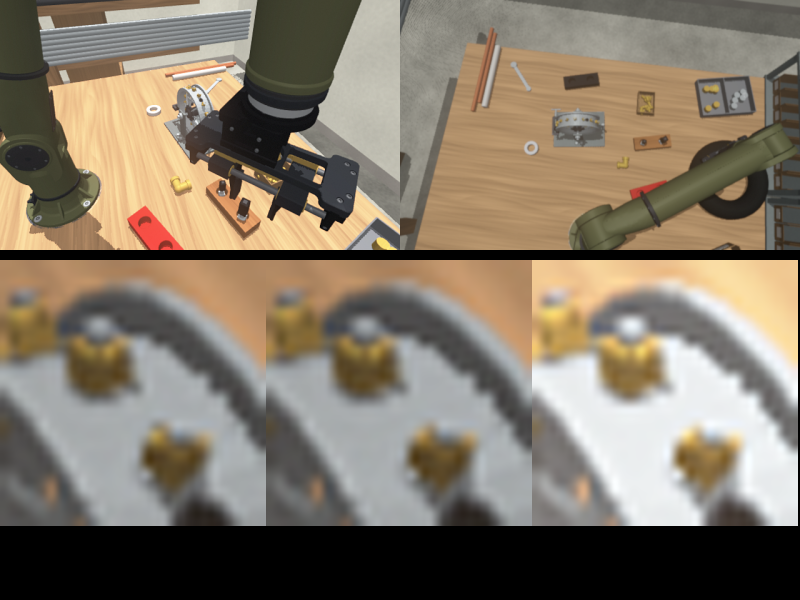

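The last picture shows the key upright in its block hole, at side thumbnail (242,207), in its original place within 1 mm. Both nipples look as they did before, which fits turns of 90° and 180°, and everything else is where it was. I'm handing it in.

```bash
python3 -c "
from bench import ctrl
print(ctrl.close_job())"
```

```text
the job is handed in; nothing more can be done
None
```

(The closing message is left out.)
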